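# Gather the brown dropper bottles into the caddy

### The job

Gather the four brown dropper bottles into the grey caddy, each standing upright in the cup that has the colour of its screw cap. Leave the two colourless bottles where they stand, whatever colour their caps are. Set each bottle down gently: do not drop one or knock one over.

Things in the scene. Friction and masses are not known exactly. Their poses are not given: they have to be found in the camera images.
- brown_blue: brown glass dropper bottle with a blue screw cap, loose, standing on the bench; to be gathered. 37 mm across, 96 mm tall: body straight to 48 mm, shoulder to 66 mm, blue screw cap 27 mm across at 60 to 74 mm, narrower black rubber teat above it. 60 to 120 g. Hold it across the body, about 40 mm up. Origin: centre of its underside; z up.
- brown_yellow: brown glass dropper bottle with a yellow screw cap, loose, standing on the bench; to be gathered. 37 mm across, 96 mm tall: body straight to 48 mm, shoulder to 66 mm, yellow screw cap 27 mm across at 60 to 74 mm, narrower black rubber teat above it. 60 to 120 g. Hold it across the body, about 40 mm up. Origin: centre of its underside; z up.
- brown_green: brown glass dropper bottle with a green screw cap, loose, standing on the bench; to be gathered. 37 mm across, 96 mm tall: body straight to 48 mm, shoulder to 66 mm, green screw cap 27 mm across at 60 to 74 mm, narrower black rubber teat above it. 60 to 120 g. Hold it across the body, about 40 mm up. Origin: centre of its underside; z up.
- brown_red: brown glass dropper bottle with a red screw cap, loose, standing on the bench; to be gathered. 37 mm across, 96 mm tall: body straight to 48 mm, shoulder to 66 mm, red screw cap 27 mm across at 60 to 74 mm, narrower black rubber teat above it. 60 to 120 g. Hold it across the body, about 40 mm up. Origin: centre of its underside; z up.
- clear_blue: COLOURLESS (whitish) dropper bottle with a blue screw cap, shaped like the brown ones; does not belong in the caddy. 37 mm across, 96 mm tall: body straight to 48 mm, shoulder to 66 mm, blue screw cap 27 mm across at 60 to 74 mm, narrower black rubber teat above it. 60 to 120 g. Hold it across the body, about 40 mm up. Origin: centre of its underside; z up.
- clear_yellow: COLOURLESS (whitish) dropper bottle with a yellow screw cap, shaped like the brown ones; does not belong in the caddy. 37 mm across, 96 mm tall: body straight to 48 mm, shoulder to 66 mm, yellow screw cap 27 mm across at 60 to 74 mm, narrower black rubber teat above it. 60 to 120 g. Hold it across the body, about 40 mm up. Origin: centre of its underside; z up.
- cup_blue: blue round open cup, one of four, 80 mm apart, two by two in the caddy (fixed grey tray 176 mm square, walls 18 mm high). Fixed; 63 mm across, 56 mm inside, 11 mm high, floor 3 mm thick (a seated bottle's foot is 3 mm above this origin). Origin: centre of its underside, 4 mm above the bench; z up, x and y along the caddy's sides and rows of cups. Wall shelf overhead 0.60 m up, from x=0.65.
- cup_yellow: yellow round open cup, one of four, 80 mm apart, two by two in the caddy (fixed grey tray 176 mm square, walls 18 mm high). Fixed; 63 mm across, 56 mm inside, 11 mm high, floor 3 mm thick (a seated bottle's foot is 3 mm above this origin). Origin: centre of its underside, 4 mm above the bench; z up, x and y along the caddy's sides and rows of cups. Wall shelf overhead 0.60 m up, from x=0.65.
- cup_green: green round open cup, one of four, 80 mm apart, two by two in the caddy (fixed grey tray 176 mm square, walls 18 mm high). Fixed; 63 mm across, 56 mm inside, 11 mm high, floor 3 mm thick (a seated bottle's foot is 3 mm above this origin). Origin: centre of its underside, 4 mm above the bench; z up, x and y along the caddy's sides and rows of cups. Wall shelf overhead 0.60 m up, from x=0.65.
- cup_red: red round open cup, one of four, 80 mm apart, two by two in the caddy (fixed grey tray 176 mm square, walls 18 mm high). Fixed; 63 mm across, 56 mm inside, 11 mm high, floor 3 mm thick (a seated bottle's foot is 3 mm above this origin). Origin: centre of its underside, 4 mm above the bench; z up, x and y along the caddy's sides and rows of cups. Wall shelf overhead 0.60 m up, from x=0.65.
Mind the look-alikes: they are no part of the job. Leave any purple look-alike of the brown_green alone.

How it is judged:
At the end, for the whole second after the job is handed in: Each brown bottle stands on the floor of the cup of its screw cap's colour (within 12 mm of the cup's centre, underside under 7 mm above the cup's underside, under 0.1 rad from upright), at rest; both colourless bottles stand upright and at rest within 20 mm of where they began (horizontal distance between brown_blue and cup_blue below 0.012 m and z of brown_blue in the frame of cup_blue between 0 and 0.007 m and angle between each of brown_blue, brown_yellow, brown_green, brown_red, clear_blue, clear_yellow's own z axis and vertical below 0.1 rad and linear speed of each of brown_blue, brown_yellow, brown_green, brown_red, clear_blue, clear_yellow below 0.02 m/s and horizontal distance between brown_yellow and cup_yellow below 0.012 m and z of brown_yellow in the frame of cup_yellow between 0 and 0.007 m and horizontal distance between brown_green and cup_green below 0.012 m and z of brown_green in the frame of cup_green between 0 and 0.007 m and horizontal distance between brown_red and cup_red below 0.012 m and z of brown_red in the frame of cup_red between 0 and 0.007 m and distance of each of clear_blue, clear_yellow from where it was at the start of the episode below 0.02 m); the robot touches nothing.
It fails at once if a colourless bottle is moved by more than 30 mm (distance of any of clear_blue, clear_yellow from where it was at the start of the episode above 0.03 m).
It fails at once if a bottle is knocked over (tilted by more than 1.2 rad) (angle between any of brown_blue, brown_yellow, brown_green, brown_red, clear_blue, clear_yellow's own z axis and vertical above 1.2 rad).
It fails at once if a bottle is dropped (moving at over 0.7 m/s, as after a fall of 25 mm, with no finger on it) ((linear speed of brown_blue above 0.7 m/s and contact force between the fingers and brown_blue below 0.05 N) or (linear speed of brown_yellow above 0.7 m/s and contact force between the fingers and brown_yellow below 0.05 N) or (linear speed of brown_green above 0.7 m/s and contact force between the fingers and brown_green below 0.05 N) or (linear speed of brown_red above 0.7 m/s and contact force between the fingers and brown_red below 0.05 N) or (linear speed of clear_blue above 0.7 m/s and contact force between the fingers and clear_blue below 0.05 N) or (linear speed of clear_yellow above 0.7 m/s and contact force between the fingers and clear_yellow below 0.05 N)).
It also fails if it takes over 83 s, if anything falls off the work surface, if the arm or the gripper's body presses on something with over 40 N, if the wrist force passes 120 N, or if a joint passes its speed limit or range.

### The arm

A 6-joint arm with a two-finger parallel gripper is mounted at the origin on the work surface; the furniture and walls round the work are solid. World frame = base frame: x ahead of the robot, y to its left, z up, the work surface at z = 0. Lengths are in m, angles in rad, forces in N, time in s.
With the tool pointing down it reaches from about 0.225 to 0.725 m from the base axis. Payload 3.1 kg.
Tool frame: the origin (TCP) lies at the very end of the fingers, on their centre line; the grasp point (between the pads) lies 19 mm behind it; z points along the fingers, y is the direction in which the jaws open and shut (so a half turn about z gives the same grasp; the last joint's range is limited). The gripper opens to 85 mm and grips with 20 to 120 N. Pads are 22 mm wide; open, the fingers measure 114 mm over their backs; the gripper's body (76 mm by 85 mm) begins 54 mm behind the grasp point. The pads swing forward as they close: fully open they stand 13 mm farther back than shut.
Start: joints at [-1.286, 0.048, 0.099, 1.622, 0, 1.443], TCP at [0.211, -0.481, 0.231] pointing down, gripper open.
Joint ranges: [-2.91, 2.91], [-0.99, 1.94], [-1.21, 1.42], [-2.12, 2.29], [-1.49, 1.47], [-3.14, 3.14]. Speed limits (rad/s): [2.79, 2.79, 3.14, 3.14, 3.14, 3.14].

### API

Orientations are given as a unit quaternion [w, x, y, z].
In Python, from rig import manip gives the robot as it stands.
- The arm moves only by the tool jog_arm, never from a script. Its argument "steps" is a list of rows, each a list of 7 numbers: the shift along the world's x, y, z in mm, then the turn, a rotation vector about the world's x, y, z in degrees, then the finger opening in mm, from 0 to 85.4. In form: [[tx, ty, tz, rx, ry, rz, fingers], ...]. A call has 1 to 12 rows; each row shifts and turns the commanded pose from where the row before left it; what a row does not reach is not made up. A row lasts 1/10 s, in which the tool goes at most 50 mm and 8.59 degrees, less where a joint would pass 70% of its speed; a pose out of reach is approached as far as the arm can. A call with a gripper value outside its range is refused whole. The fingers move at their own pace and stop on an object; "grip_force" is the grip in N (left out, the last holds). Time passes only in rows, so rows that do not move let the fingers close. It gives the time, the measured TCP pose, the force and the opening at its end, in the units of the state.
- manip.state(): the state, without advancing time (a new reading comes with each control period).
- manip.camera(name): name is "scene" or "top" or "wrist"; returns the picture (400x640x3 uint8, red, green, blue); there is no depth.
- manip.calibration(name): a dict with "camera_matrix" (3x3 intrinsics, pixels), "eye" and "rotation" of the camera in the world. Camera axes: x right, y down, z forward; pixel columns grow to the right and rows downward; lengths in m; the calibration is good to about 2 mm. The wrist camera is an equidistant fisheye: a pixel r from the principal point sees the ray r / f radians off the axis. A picture is of the moment at which its call begins: read the wrist's pose just before it. calibration takes no time and is no camera call; for the wrist camera it gives the pose at the moment of the call.
- manip.sign_off(): hands the job in, once; it reports no verdict.
Trained networks look in the newest picture that a camera, given by its name, has taken for a name from the list of things; names that differ only in an ending like _2 or _b are one class to them, and where a whole thing is asked for, a point or a joint stands for the part that bears it (a point fixed in the world has none). Each returns a list of dicts, best first, with "confidence" (0 to 1); they miss things now and then, are a little off and sometimes report something else, mostly with a low value. They report only what shows in the picture. A call takes as long as a camera call. They do not tell look-alikes from the thing itself.
- manip.silhouettes(target, camera): "mask" (400x640 bool, what is visible of it).
- manip.tip_of(target, camera): "centre" ([x, y, z] in m, in the coordinates of the camera as it stood for that picture, good to about 4 mm: a listed point, or the origin of a listed thing).
The state is a dict: "t": time; "joint_positions": joint angles; "qvel": joint speeds; "tau": joint torques, N m; "eef_pos": TCP position; "orientation": TCP orientation; "contact_force": force on the tool from outside, world axes, zero at the start; "torque": the same for the moment, N m; "opening": finger opening in m.
Only numpy, scipy, OpenCV 4.12 (cv2) and the standard library are available. Lean on these libraries where they do the work, as an engineer would, in place of code of your own. Each camera call takes 0.05 s, during which the arm holds its last target. There are 200 camera calls.

## Working session

There is one attempt and no reset: what is moved stays moved. The work goes in short steps, Python scripts to look and compute and a tool call to move; the robot and the scene stay as the last step left them, time stands still between calls to the robot, and variables do not carry over. Pictures are saved under pics/ and viewed, about 12 in all and at most 16, crops included, and the job is handed in when it is done.

Besides the shell and the picture viewer there is one more tool, called after "Request:" as name(argument=value, ...) on one line, values as JSON. jog_arm: Moves the arm, as the interface text tells. Its arguments: {"type":"object","properties":{"steps":{"type":"array","items":{"type":"array","items":{"type":"number"}}},"grip_force":{"type":"number"}},"required":["steps"]}

```bash
mkdir -p pics; ls
cat > h.py <<'E'
import numpy as np, cv2
from rig import manip
def shot(c,name=None):
    im=manip.camera(c)
    if name: cv2.imwrite(f'pics/{name}.png',im[:,:,::-1])
    return im
def world(c,p):
    k=manip.calibration(c); return np.array(k['rotation'])@np.array(p)+np.array(k['eye'])
def pix(c,P):
    k=manip.calibration(c); q=np.array(k['rotation']).T@(np.array(P)-np.array(k['eye'])); u=np.array(k['camera_matrix'])@q; return u[:2]/u[2]
def onplane(c,uv,z):
    k=manip.calibration(c); d=np.array(k['rotation'])@np.linalg.inv(np.array(k['camera_matrix']))@np.array([uv[0],uv[1],1.]); e=np.array(k['eye']); return e+d*(z-e[2])/d[2]
E
python3 - <<'E'
from h import *
for c in ('top','scene'):
    shot(c,c+'1'); print(c,manip.calibration(c)['eye'])
    for n in ['brown_blue','brown_yellow','brown_green','brown_red','clear_blue','clear_yellow','cup_blue','cup_yellow','cup_green','cup_red']:
        for r in manip.tip_of(n,c)[:3]:
            w=world(c,r['centre']); print(n,round(r['confidence'],2),w.round(3),pix(c,w).round())
print(manip.state())
E
```

```text
pics
top [0.34897865 0.12152183 1.08244716]Traceback (most recent call last):
  File "<stdin>", line 6, in <module>
  File "h.py", line 8, in world
    k=manip.calibration(c); return np.array(k['rotation'])@np.array(p)+np.array(k['eye'])
                                   ~~~~~~~~~~~~~~~~~~~~~~~^~~~~~~~~~~~
ValueError: matmul: Input operand 1 has a mismatch in its core dimension 0, with gufunc signature (n?,k),(k,m?)->(n?,m?) (size 3 is different from 4)
```

```bash
cat > h.py <<'E'
import numpy as np, cv2
from scipy.spatial.transform import Rotation as Ro
from rig import manip
def shot(c,name=None):
    im=manip.camera(c)
    if name: cv2.imwrite(f'pics/{name}.png',im[:,:,::-1])
    return im
def cal(c):
    k=manip.calibration(c); return np.array(k['camera_matrix']),Ro.from_quat(k['rotation'],scalar_first=True).as_matrix(),np.array(k['eye'])
def world(c,p):
    K,R,e=cal(c); return R@np.array(p)+e
def pix(c,P):
    K,R,e=cal(c); u=K@R.T@(np.array(P)-e); return u[:2]/u[2]
def onplane(c,uv,z):
    K,R,e=cal(c); d=R@np.linalg.inv(K)@np.array([uv[0],uv[1],1.]); return e+d*(z-e[2])/d[2]
E
python3 - <<'E'
from h import *
print(manip.calibration('top'))
for c in ('top','scene'):
    shot(c,c+'1')
    for n in ['brown_blue','brown_yellow','brown_green','brown_red','clear_blue','clear_yellow','cup_blue','cup_yellow','cup_green','cup_red']:
        for r in manip.tip_of(n,c)[:3]:
            w=world(c,r['centre']); print(c,n,round(r['confidence'],2),w.round(3),pix(c,w).round())
print(manip.state())
E
```

```text
{'camera_matrix': array([[471.66842456,   0.        , 323.13464105],
       [  0.        , 471.66842456, 196.61351574],
       [  0.        ,   0.        ,   1.        ]]), 'eye': array([0.34897865, 0.12152183, 1.08244716]), 'rotation': array([ 0.05594579, -0.69516053,  0.71504362, -0.04831703])}
top brown_blue 0.77 [ 0.447  0.125 -0.002] [326. 224.]
top brown_yellow 0.56 [0.561 0.124 0.003] [325. 175.]
top brown_green 0.77 [0.549 0.337 0.001] [235. 182.]
top brown_green 0.63 [ 0.404  0.4   -0.   ] [207. 246.]
top brown_red 0.53 [0.439 0.233 0.002] [280. 229.]
top clear_blue 0.82 [0.438 0.333 0.002] [236. 230.]
top clear_yellow 0.52 [0.546 0.216 0.001] [286. 182.]
top cup_blue 0.66 [ 0.551 -0.108  0.002] [425. 176.]
top cup_yellow 0.74 [ 0.559 -0.03   0.002] [392. 174.]
top cup_red 0.79 [ 0.468 -0.096  0.005] [423. 212.]
scene brown_blue 0.84 [0.444 0.124 0.004] [295. 226.]
scene brown_yellow 0.74 [0.565 0.126 0.001] [346. 224.]
scene brown_green 0.6 [ 0.407  0.397 -0.   ] [276. 172.]
scene brown_green 0.59 [0.548 0.337 0.002] [327. 180.]
scene brown_green 0.24 [ 0.556 -0.03   0.006]
[... 459 characters left out ...]
: 1.2, 'joint_positions': array([-1.28581718e+00,  4.80124541e-02,  9.91697218e-02,  1.62199995e+00,
        9.68030532e-07,  1.44299053e+00]), 'qvel': array([ 1.52119971e-03,  1.46764202e-03,  1.46392181e-03,  9.57293866e-05,
        1.48291313e-03, -1.02200974e-03]), 'tau': array([-4.09290733e-04, -3.38648558e+01,  3.20160699e+01,  1.13330523e-03,
       -3.06157390e-04, -2.18334279e-06]), 'eef_pos': array([ 0.21059067, -0.48089193,  0.23128987]), 'orientation': array([-2.31446687e-05,  9.78776573e-01,  2.04930278e-01, -1.33710240e-06]), 'contact_force': array([-0.35867936,  0.86182283,  0.26743414]), 'torque': array([-0.01401125, -0.01883055,  0.01303385]), 'opening': 0.08542376819080026}
```

View pics/top1.png

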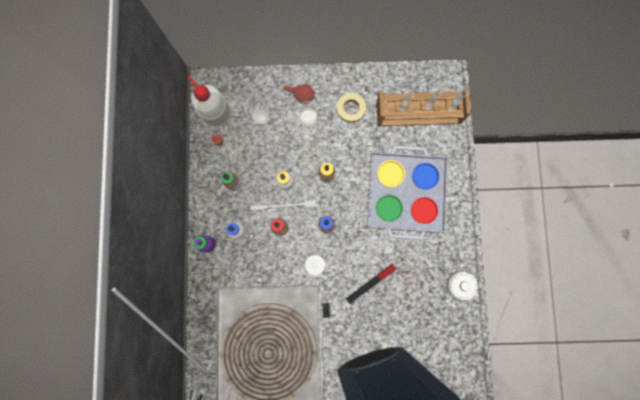

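View pics/scene1.png

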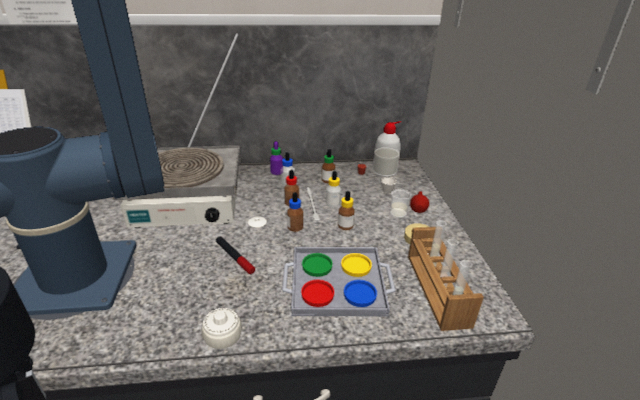

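Run:
```python
from h import *
im=cv2.imread('pics/top1.png'); hsv=cv2.cvtColor(im,cv2.COLOR_BGR2HSV)
sc=cv2.imread('pics/scene1.png')[130:240,250:380]; tp=im[155:265,190:345]
cv2.imwrite('pics/crop.png',np.hstack([cv2.resize(sc,(400,338)),cv2.resize(tp,(400,284))[:338] if 0 else cv2.copyMakeBorder(cv2.resize(tp,(400,284)),0,54,0,0,0)]))
H={'blue':(100,125),'yellow':(20,35),'green':(50,85),'red':(0,8)}
cups={}
for n,(a,b) in H.items():
    m=cv2.inRange(hsv,(a,110,60),(b,255,255))
    if n=='red': m|=cv2.inRange(hsv,(172,110,60),(180,255,255))
    N,L,S,C=cv2.connectedComponentsWithStats(m)
    for i in range(1,N):
        u,v=C[i]
        if S[i,4]>15 and 190<u<450 and 140<v<260:
            z=.007 if S[i,4]>300 else .07
            print(n,S[i,4],C[i].round(1),onplane('top',C[i],z).round(4))
            if z<.01: cups[n]=onplane('top',C[i],z)[:2]
P=np.array([cups[k] for k in('green','yellow','red','blue')]);c=P.mean(0)
w=complex(0)
for p,q in zip(P-c,[(-40,40),(40,40),(-40,-40),(40,-40)]): w+=complex(*p)*complex(*q).conjugate()
th=np.angle(w);print(c,np.degrees(th))
for k,q in zip(('green','yellow','red','blue'),[(-.04,.04),(.04,.04),(-.04,-.04),(.04,-.04)]): print(k,(c+np.array([[np.cos(th),-np.sin(th)],[np.sin(th),np.cos(th)]])@q).round(4))
```

```text
blue 546 [425.3 175.7] [ 0.5511 -0.1068  0.007 ]
blue 104 [326.  222.6] [0.4428 0.1258 0.07  ]
blue 91 [232.1 228.7] [0.4356 0.3283 0.07  ]
yellow 537 [390.6 173.5] [ 0.5586 -0.0268  0.007 ]
yellow 122 [326.5 169.3] [0.5599 0.1214 0.07  ]
yellow 91 [282.9 177.5] [0.5443 0.2172 0.07  ]
green 39 [228.  178.8] [0.545  0.3374 0.07  ]
green 496 [388.9 207.9] [ 0.4785 -0.0191  0.007 ]
green 73 [200.9 242.9] [0.4069 0.3954 0.07  ]
red 563 [424.1 210.1] [ 0.4711 -0.0992  0.007 ]
red 129 [277.3 225.1] [0.4404 0.2307 0.07  ]
[ 0.51484621 -0.06297133] -5.381864452083674
green [ 0.4788 -0.0194]
yellow [ 0.5584 -0.0269]
red [ 0.4713 -0.099 ]
blue [ 0.5509 -0.1065]
```

View pics/crop.png

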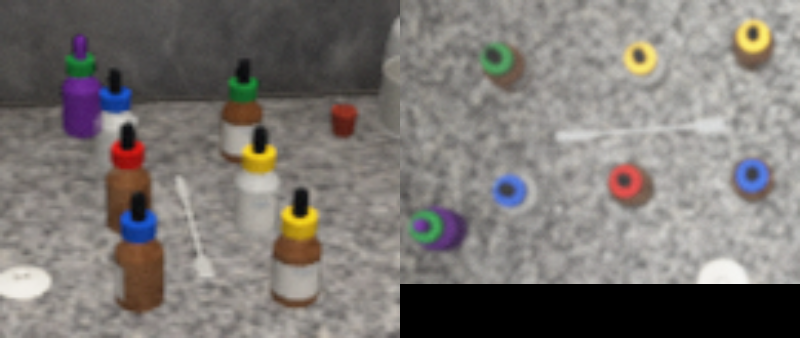

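Request:
jog_arm(steps=[[17,44,-5,0,0,8.3,60],[17,44,-5,0,0,8.3,60],[17,44,-5,0,0,8.3,60],[17,44,-5,0,0,8.3,60],[17,44,-5,0,0,8.3,60],[17,44,-5,0,0,8.3,60],[17,44,-5,0,0,8.3,60],[17,44,-5,0,0,8.3,60],[17,44,-5,0,0,0,60],[17,44,-5,0,0,0,60],[17,44,-5,0,0,0,60],[17,44,-5,0,0,0,60]], grip_force=40)

```text
t: 2.4
eef_pos: [0.4151, 0.0491, 0.1715]
orientation: [0.001, 0.707, 0.708, 0.0]
contact_force: [1.4, -0.4, -0.9]
opening: 0.0603
```

Request:
jog_arm(steps=[[14,38,0,0,0,0,60],[15,38,0,0,0,0,60],[0,0,-30,0,0,0,60],[0,0,-40,0,0,0,60],[0,0,-40,0,0,0,60],[0,0,-20,0,0,0,60],[0,0,-13,0,0,0,60],[0,0,0,0,0,0,60]])

```text
t: 3.2
eef_pos: [0.4419, 0.1229, 0.0265]
orientation: [-0.001, 0.707, 0.707, -0.002]
contact_force: [-0.1, 0.8, -0.0]
opening: 0.06
```

Run:
```python
from h import *
a=shot('scene'); w=shot('wrist')
cv2.imwrite('pics/g1.png',np.hstack([cv2.resize(a[150:290,220:400],(400,311)),cv2.resize(w,(400,311))])[:,:,::-1])
```

```text
(no output)
```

View pics/g1.png

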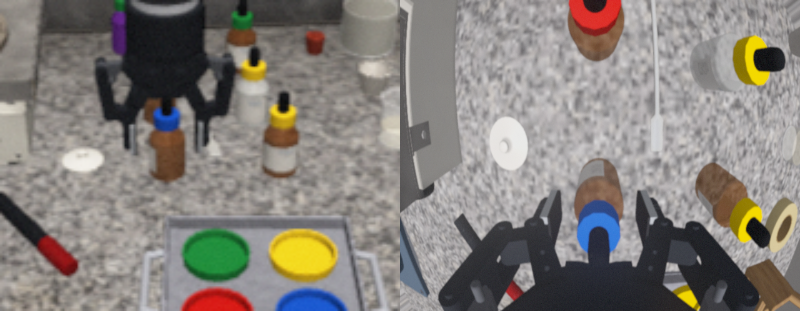

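Request:
jog_arm(steps=[[0,0,-2,0,0,0,60],[0,0,0,0,0,0,45],[0,0,0,0,0,0,30],[0,0,0,0,0,0,30],[0,0,0,0,0,0,30],[0,0,0,0,0,0,30],[0,0,3,0,0,0,30],[0,0,7,0,0,0,30]])

```text
t: 4.1
eef_pos: [0.4424, 0.1229, 0.0354]
orientation: [-0.001, 0.707, 0.707, -0.001]
contact_force: [-0.2, 0.9, -2.9]
opening: 0.0343
```

Run:
```python
from h import *
a=shot('scene'); w=shot('wrist')
cv2.imwrite('pics/g2.png',np.hstack([cv2.resize(a[150:290,220:400],(400,311)),cv2.resize(w,(400,311))])[:,:,::-1])
```

```text
(no output)
```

View pics/g2.png

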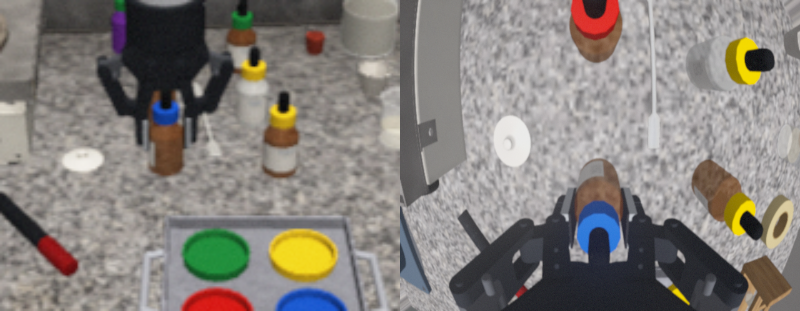

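Request:
jog_arm(steps=[[0,0,15,0,0,0,30],[0,0,25,0,0,0,30],[0,0,30,0,0,0,30],[0,0,30,0,0,0,30],[0,0,20,0,0,0,30],[0,0,5,0,0,0,30],[0,0,0,0,0,0,30]])

```text
t: 4.9
eef_pos: [0.4441, 0.1232, 0.1617]
orientation: [0.0, 0.707, 0.707, 0.001]
contact_force: [0.4, 0.6, -1.1]
opening: 0.035
```

Run:
```python
from h import *
a=shot('scene'); w=shot('wrist')
cv2.imwrite('pics/g3.png',np.hstack([cv2.resize(a[60:260,200:400],(400,400)),cv2.resize(w,(400,400))])[:,:,::-1])
for c in('scene','top'):
    if c=='top': shot(c)
    for r in manip.tip_of('brown_blue',c)[:2]: print(c,r['confidence'],world(c,r['centre']))
print(manip.state()['eef_pos'])
```

```text
scene 0.77 [0.44353574 0.12596704 0.13562236]
[0.44251048 0.12297283 0.1594893 ]
```

View pics/g3.png

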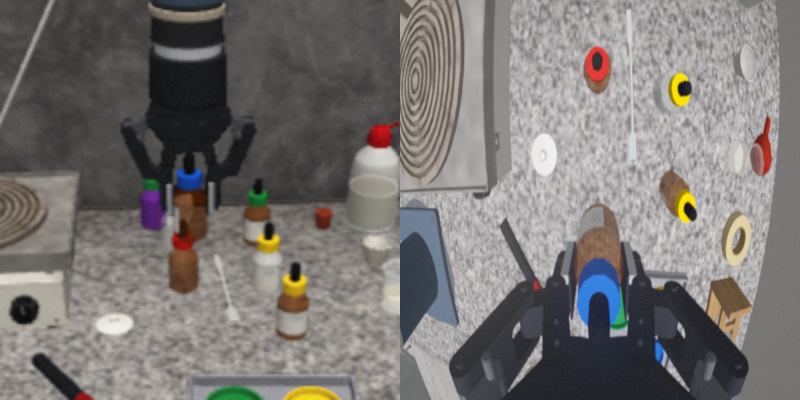

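Request:
jog_arm(steps=[[10,-22,0,0,0,0,30],[18,-39,0,0,0,0,30],[18,-39,0,0,0,0,30],[18,-39,0,0,0,0,30],[18,-39,0,0,0,0,30],[15,-32,0,0,0,0,30],[10,-22,0,0,0,0,30],[0,0,-20,0,0,0,30],[0,0,-40,0,0,0,30],[0,0,-30,0,0,0,30],[0,0,-20,0,0,0,30],[0,0,0,0,0,0,30]])

```text
t: 6.35
eef_pos: [0.5463, -0.1076, 0.0457]
orientation: [-0.005, 0.707, 0.707, -0.002]
contact_force: [-1.0, -0.3, -1.3]
opening: 0.0349
```

Run:
```python
from h import *
a=shot('scene'); b=shot('top')
cv2.imwrite('pics/p1.png',np.hstack([cv2.resize(a[180:320,270:410],(400,400)),cv2.resize(b[130:250,350:470],(400,400))])[:,:,::-1])
for c in('scene','top'):
    for n in ('brown_blue','cup_blue'):
        for r in manip.tip_of(n,c)[:2]: print(c,n,r['confidence'],world(c,r['centre']))
print(manip.state()['eef_pos'])
```

```text
scene brown_blue 0.72 [ 0.54835818 -0.10156617  0.02331402]
scene cup_blue 0.89 [ 0.55497091 -0.10618233  0.00281493]
top brown_blue 0.56 [ 0.55238795 -0.10640496  0.02110679]
top cup_blue 0.45 [ 0.55198488 -0.10813694  0.00101282]
[ 0.55211312 -0.10932303  0.05338033]
```

View pics/p1.png

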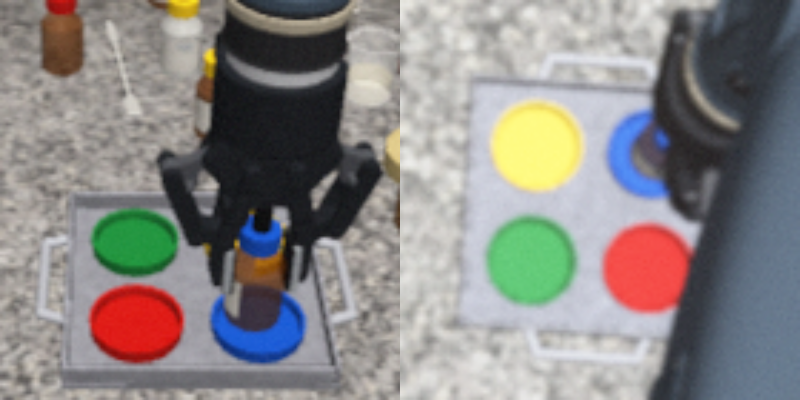

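Request:
jog_arm(steps=[[0,0,-8,0,0,0,30],[0,0,-5,0,0,0,30],[0,0,-3,0,0,0,30],[0,0,-1,0,0,0,30],[0,0,0,0,0,0,30],[0,0,0,0,0,0,30]])

```text
t: 7.25
eef_pos: [0.5502, -0.1088, 0.0348]
orientation: [-0.0, 0.707, 0.707, -0.0]
contact_force: [-2.9, 0.1, 4.7]
opening: 0.035
```

Request:
jog_arm(steps=[[0,0,0,0,0,0,42],[0,0,0,0,0,0,55],[0,0,0,0,0,0,60],[0,0,20,0,0,0,60],[0,0,40,0,0,0,60],[0,0,45,0,0,0,60],[0,0,22,0,0,0,60]])

```text
t: 7.95
eef_pos: [0.5526, -0.1095, 0.1658]
orientation: [0.003, 0.707, 0.707, 0.002]
contact_force: [-0.1, 0.2, -0.3]
opening: 0.0601
```

Run:
```python
from h import *
shot('scene'); 
for n in ('brown_blue','cup_blue'):
        for r in manip.tip_of(n,'scene')[:2]: print(n,r['confidence'],world('scene',r['centre']))
print(manip.state())
```

```text
brown_blue 0.79 [ 0.54860985 -0.10420233  0.01033799]
brown_blue 0.63 [ 0.47137033 -0.09798407  0.00718672]
cup_blue 0.65 [ 0.55452212 -0.10537386  0.00470039]
cup_blue 0.15 [0.54386505 0.21422118 0.00548763]
{'t': 8.1, 'joint_positions': array([-3.14764216e-01,  1.35989756e-01,  5.93393214e-02,  1.48871292e+00,
        1.32426700e-05,  1.25516043e+00]), 'qvel': array([ 0.00045498,  0.02938464, -0.07127043, -0.0088866 , -0.00121295,
       -0.00033442]), 'tau': array([ 3.21006426e-02, -3.87255979e+01,  3.34081936e+01,  4.70126560e-02,
        8.22107268e-04,  1.83247892e-05]), 'eef_pos': array([ 0.55237002, -0.10948435,  0.16376871]), 'orientation': array([0.00241869, 0.70679591, 0.7074123 , 0.00123664]), 'contact_force': array([ 0.49406787,  0.43727234, -0.25262925]), 'torque': array([-0.03190611,  0.00215724, -0.04613495]), 'opening': 0.06021832401005696}
```

Request:
jog_arm(steps=[[2,25,0,0,0,0,60],[2,45,0,0,0,0,60],[2,50,0,0,0,0,60],[2,50,0,0,0,0,60],[2,40,0,0,0,0,60],[0,22,0,0,0,0,60],[0,0,0,0,0,0,60],[0,0,-35,0,0,0,60],[0,0,-45,0,0,0,60],[0,0,-35,0,0,0,60],[0,0,-15,0,0,0,60],[0,0,0,0,0,0,60]])

```text
t: 9.3
eef_pos: [0.5571, 0.1218, 0.0271]
orientation: [-0.003, 0.707, 0.707, -0.003]
contact_force: [-0.9, 0.7, -0.4]
opening: 0.0599
```

Request:
jog_arm(steps=[[0,0,-5,0,0,0,60],[0,0,0,0,0,0,45],[0,0,0,0,0,0,30],[0,0,0,0,0,0,30],[0,0,0,0,0,0,30],[0,0,0,0,0,0,30],[0,0,3,0,0,0,30],[0,0,12,0,0,0,30],[0,0,30,0,0,0,30],[0,0,45,0,0,0,30],[0,0,35,0,0,0,30],[0,0,10,0,0,0,30]])

```text
t: 10.5
eef_pos: [0.5631, 0.1234, 0.1672]
orientation: [0.003, 0.707, 0.707, 0.003]
contact_force: [1.4, 0.1, -0.7]
opening: 0.0345
```

```bash
cat > chk.py <<'E'
from h import *
import sys
n=sys.argv[1]
for c in('scene','top'):
    im=shot(c, f'{n}_{c}_{manip.state()["t"]:.1f}')
    for r in manip.tip_of(n,c)[:2]: print(c,round(r['confidence'],2),world(c,r['centre']).round(4))
s=manip.state(); print(s['eef_pos'].round(4),s['opening'],s['t'])
E
python3 chk.py brown_yellow
```

```text
scene 0.55 [0.5625 0.1249 0.1362]
[0.5597 0.123  0.1597] 0.03497428748020497 10.7
```

Request:
jog_arm(steps=[[0,-18,0,0,0,0,30],[-1,-38,0,0,0,0,30],[-1,-45,0,0,0,0,30],[0,-34,0,0,0,0,30],[0,-16,0,0,0,0,30],[0,0,-10,0,0,0,30],[0,0,-30,0,0,0,30],[0,0,-40,0,0,0,30],[0,0,-25,0,0,0,30],[0,0,-10,0,0,0,30],[0,0,0,0,0,0,30]])

```text
t: 11.8
eef_pos: [0.5559, -0.0264, 0.043]
orientation: [-0.003, 0.706, 0.708, -0.002]
contact_force: [-0.9, 0.4, -0.7]
opening: 0.0349
```

```bash
python3 chk.py brown_yellow
```

```text
scene 0.57 [ 0.5561 -0.0282  0.0127]
top 0.53 [ 0.5622 -0.0275  0.0185]
top 0.52 [ 0.4775 -0.0146  0.0033]
[ 0.5603 -0.0279  0.0484] 0.0346026403306359 12.0
```

Request:
jog_arm(steps=[[0,0,-5,0,0,0,30],[0,0,-4,0,0,0,30],[0,0,-3,0,0,0,30],[0,0,-1,0,0,0,30],[0,0,0,0,0,0,30],[0,0,0,0,0,0,30]])

```text
t: 12.6
eef_pos: [0.559, -0.0281, 0.0357]
orientation: [0.001, 0.707, 0.707, 0.0]
contact_force: [-3.6, 1.1, 8.6]
opening: 0.0349
```

Request:
jog_arm(steps=[[0,0,0,0,0,0,42],[0,0,0,0,0,0,55],[0,0,0,0,0,0,60],[0,0,20,0,0,0,60],[0,0,40,0,0,0,60],[0,0,45,0,0,0,60],[0,0,22,0,0,0,60]])

```text
t: 13.3
eef_pos: [0.5603, -0.0283, 0.1645]
orientation: [0.002, 0.707, 0.707, 0.002]
contact_force: [1.0, 1.3, 1.0]
opening: 0.06
```

```bash
python3 chk.py brown_yellow
```

```text
scene 0.59 [ 0.5558 -0.0315  0.0058]
top 0.62 [ 0.5591 -0.0259  0.0109]
[ 0.5589 -0.0281  0.1603] 0.059668461224050603 13.5
```

Request:
jog_arm(steps=[[-10,20,0,0,0,0,60],[-18,40,0,0,0,0,60],[-20,43,0,0,0,0,60],[-20,43,0,0,0,0,60],[-20,43,0,0,0,0,60],[-18,41,0,0,0,0,60],[-12,30,0,0,0,0,60],[0,0,0,0,0,0,60],[0,0,-35,0,0,0,60],[0,0,-45,0,0,0,60],[0,0,-35,0,0,0,60],[0,0,-15,0,0,0,60]])

```text
t: 14.7
eef_pos: [0.4359, 0.2295, 0.0236]
orientation: [-0.002, 0.707, 0.707, -0.005]
contact_force: [-1.4, -0.2, -0.5]
opening: 0.0598
```

Request:
jog_arm(steps=[[0,0,0,0,0,0,60],[0,0,-5,0,0,0,60],[0,0,0,0,0,0,45],[0,0,0,0,0,0,30],[0,0,0,0,0,0,30],[0,0,0,0,0,0,30],[0,0,0,0,0,0,30],[0,0,15,0,0,0,30],[0,0,30,0,0,0,30],[0,0,45,0,0,0,30],[0,0,35,0,0,0,30],[0,0,10,0,0,0,30]])

```text
t: 15.9
eef_pos: [0.443, 0.233, 0.1652]
orientation: [0.002, 0.707, 0.707, 0.004]
contact_force: [0.2, 0.9, -1.7]
opening: 0.0353
```

```bash
python3 chk.py brown_red
```

```text
scene 0.82 [0.4461 0.2293 0.1365]
[0.4398 0.2317 0.1586] 0.03530258212515318 16.1
```

Request:
jog_arm(steps=[[2,-22,0,0,0,0,30],[4,-43,0,0,0,0,30],[5,-48,0,0,0,0,30],[5,-48,0,0,0,0,30],[5,-48,0,0,0,0,30],[4,-48,0,0,0,0,30],[4,-45,0,0,0,0,30],[2,-29,0,0,0,0,30],[0,0,-10,0,0,0,30],[0,0,-35,0,0,0,30],[0,0,-45,0,0,0,30],[0,0,-25,0,0,0,30]])

```text
t: 17.3
eef_pos: [0.4672, -0.0968, 0.0389]
orientation: [-0.005, 0.707, 0.708, -0.002]
contact_force: [-0.7, 0.2, -0.5]
opening: 0.0351
```

```bash
python3 chk.py brown_red
```

```text
scene 0.74 [ 0.4652 -0.0987  0.0145]
top 0.51 [ 0.4622 -0.0988  0.0113]
[ 0.4699 -0.0978  0.0435] 0.03518778529205882 17.5
```

Request:
jog_arm(steps=[[0,0,-5,0,0,0,30],[0,0,-4,0,0,0,30],[0,0,-3,0,0,0,30],[0,0,-1,0,0,0,30],[0,0,0,0,0,0,30],[0,0,0,0,0,0,30]])

```text
t: 18.1
eef_pos: [0.4722, -0.0992, 0.0332]
orientation: [0.001, 0.707, 0.707, 0.0]
contact_force: [-1.1, 0.8, 4.1]
opening: 0.0351
```

Request:
jog_arm(steps=[[0,0,0,0,0,0,42],[0,0,0,0,0,0,55],[0,0,0,0,0,0,60],[0,0,20,0,0,0,60],[0,0,40,0,0,0,60],[0,0,45,0,0,0,60],[0,0,22,0,0,0,60]])

```text
t: 18.8
eef_pos: [0.4732, -0.0996, 0.1634]
orientation: [0.003, 0.707, 0.707, 0.001]
contact_force: [0.4, -0.5, 0.2]
opening: 0.0599
```

```bash
python3 chk.py brown_red
```

```text
scene 0.94 [ 0.4763 -0.0995  0.0055]
top 0.5 [ 0.4697 -0.1003  0.0067]
[ 0.4719 -0.0991  0.1594] 0.06010080020430384 19.0
```

Request:
jog_arm(steps=[[4,20,0,0,0,0,60],[7,40,0,0,0,0,60],[8,46,0,0,0,0,60],[8,46,0,0,0,0,60],[8,46,0,0,0,0,60],[8,46,0,0,0,0,60],[8,46,0,0,0,0,60],[8,46,0,0,0,0,60],[7,45,0,0,0,0,60],[6,35,0,0,0,0,60],[3,20,0,0,0,0,60],[0,0,0,0,0,0,60]])

```text
t: 20.2
eef_pos: [0.5449, 0.3393, 0.1555]
orientation: [-0.001, 0.705, 0.709, -0.002]
contact_force: [-1.2, -0.0, 0.6]
opening: 0.0602
```

Run:
```python
from h import *
a=shot('scene'); w=shot('wrist')
cv2.imwrite('pics/g4.png',np.hstack([cv2.resize(a[60:320,240:440],(400,520)),cv2.resize(w,(400,520))])[:,:,::-1])
print(manip.state()['eef_pos'])
```

```text
[0.5453369  0.33647935 0.15662211]
```

View pics/g4.png

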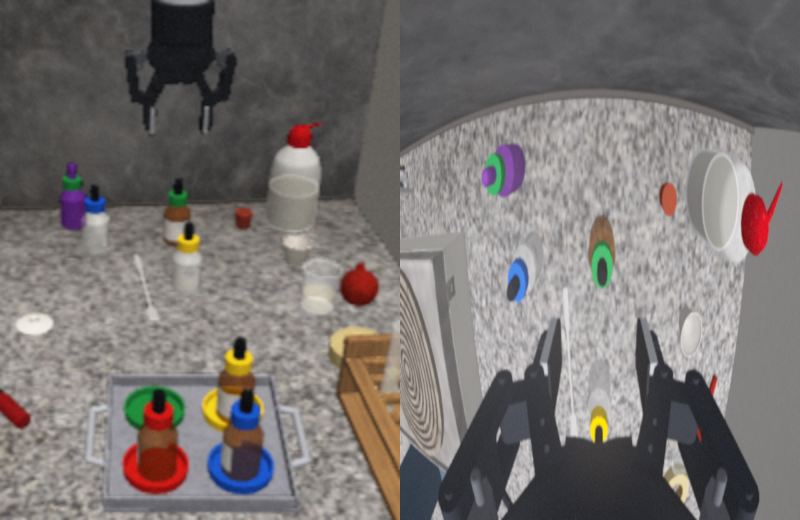

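Request:
jog_arm(steps=[[0,0,-35,0,0,0,60],[0,0,-45,0,0,0,60],[0,0,-35,0,0,0,60],[0,0,-12,0,0,0,60],[0,0,-3,0,0,0,60],[0,0,0,0,0,0,60]])

```text
t: 20.9
eef_pos: [0.5472, 0.3366, 0.0303]
orientation: [0.0, 0.707, 0.707, 0.0]
contact_force: [-0.1, 0.4, 0.9]
opening: 0.0599
```

Request:
jog_arm(steps=[[0,0,-5,0,0,0,60],[0,0,0,0,0,0,45],[0,0,0,0,0,0,30],[0,0,0,0,0,0,30],[0,0,0,0,0,0,30],[0,0,0,0,0,0,30],[0,0,0,0,0,0,30],[0,0,15,0,0,0,30],[0,0,30,0,0,0,30],[0,0,45,0,0,0,30],[0,0,35,0,0,0,30],[0,0,10,0,0,0,30]])

```text
t: 22.1
eef_pos: [0.5486, 0.3382, 0.1654]
orientation: [0.001, 0.707, 0.707, 0.004]
contact_force: [0.6, -0.3, 0.1]
opening: 0.0347
```

```bash
python3 chk.py brown_green
```

```text
scene 0.83 [4.105e-01 3.979e-01 2.000e-04]
scene 0.72 [0.5505 0.3369 0.137 ]
top 0.73 [ 0.5563 -0.0297  0.0028]
top 0.7 [ 0.4797 -0.0176  0.0036]
[0.5458 0.3367 0.1575] 0.03447824252960851 22.3
```

Request:
jog_arm(steps=[[-4,-20,0,0,0,0,30],[-8,-43,0,0,0,0,30],[-9,-47,0,0,0,0,30],[-9,-47,0,0,0,0,30],[-9,-47,0,0,0,0,30],[-9,-47,0,0,0,0,30],[-9,-47,0,0,0,0,30],[-7,-37,0,0,0,0,30],[-4,-21,0,0,0,0,30],[0,0,0,0,0,0,30],[0,0,-35,0,0,0,30],[0,0,-40,0,0,0,30]])

```text
t: 23.5
eef_pos: [0.4794, -0.0185, 0.0835]
orientation: [0.001, 0.707, 0.707, 0.001]
contact_force: [0.2, -0.9, -0.8]
opening: 0.0347
```

Request:
jog_arm(steps=[[0,0,-25,0,0,0,30],[0,0,-12,0,0,0,30],[0,0,0,0,0,0,30]])

```text
t: 23.8
eef_pos: [0.4756, -0.0177, 0.0438]
orientation: [-0.003, 0.706, 0.708, -0.002]
contact_force: [0.5, -0.3, -0.7]
opening: 0.0351
```

```bash
python3 chk.py brown_green
```

```text
scene 0.96 [ 0.4746 -0.0147  0.0172]
scene 0.76 [0.4085 0.3957 0.002 ]
top 0.72 [ 0.4053  0.3979 -0.0014]
top 0.54 [ 0.4796 -0.0177  0.0213]
[ 0.4802 -0.019   0.0491] 0.03458787245173101 24.0
```

Request:
jog_arm(steps=[[0,0,-6,0,0,0,30],[0,0,-5,0,0,0,30],[0,0,-3,0,0,0,30],[0,0,-2,0,0,0,30],[0,0,0,0,0,0,30],[0,0,0,0,0,0,30]])

```text
t: 24.6
eef_pos: [0.4787, -0.0191, 0.0331]
orientation: [0.0, 0.707, 0.707, 0.0]
contact_force: [-3.1, 0.6, 7.9]
opening: 0.0346
```

Seated; release, rise and move clear for a final check.

Request:
jog_arm(steps=[[0,0,0,0,0,0,42],[0,0,0,0,0,0,55],[0,0,0,0,0,0,60],[0,0,20,0,0,0,60],[0,0,40,0,0,0,60],[0,0,45,0,0,0,60],[0,0,35,0,0,0,60],[-30,20,30,0,0,0,60],[-40,20,20,0,0,0,60],[-40,20,0,0,0,0,60],[-30,20,0,0,0,0,60],[0,0,0,0,0,0,60]])

```text
t: 25.8
eef_pos: [0.336, 0.0626, 0.2219]
orientation: [-0.0, 0.706, 0.709, 0.0]
contact_force: [0.5, -0.1, 0.5]
opening: 0.0596
```

Request:
jog_arm(steps=[[-10,40,0,0,0,0,60],[-10,40,0,0,0,0,60],[0,0,0,0,0,0,60],[0,0,0,0,0,0,60]])

```text
t: 26.2
eef_pos: [0.3188, 0.1415, 0.221]
orientation: [0.0, 0.706, 0.708, -0.0]
contact_force: [0.2, -0.0, 0.3]
opening: 0.0597
```

Run:
```python
from h import *
im={}
for c in('top','scene'):
    im[c]=shot(c)
    for n in ['brown_blue','brown_yellow','brown_green','brown_red','clear_blue','clear_yellow']:
        for r in manip.tip_of(n,c)[:2]: print(c,n,round(r['confidence'],2),world(c,r['centre']).round(3))
cv2.imwrite('pics/end.png',np.hstack([cv2.resize(im['scene'][130:330,240:440],(400,400)),cv2.resize(im['top'][140:260,210:450],(400,200)) if 0 else cv2.copyMakeBorder(cv2.resize(im['top'][140:260,350:470],(400,400)),0,0,0,0,0)])[:,:,::-1])
print(manip.state()['t'])
```

```text
top brown_blue 0.81 [ 0.554 -0.109  0.011]
top brown_yellow 0.8 [ 0.56  -0.028  0.009]
top brown_green 0.66 [ 0.48  -0.018  0.007]
top brown_green 0.53 [ 0.404  0.396 -0.   ]
top brown_red 0.71 [ 0.47  -0.101  0.009]
top clear_blue 0.75 [0.44  0.334 0.002]
top clear_yellow 0.75 [ 0.544  0.221 -0.   ]
scene brown_blue 0.81 [ 0.552 -0.105  0.009]
scene brown_yellow 0.56 [ 0.56  -0.029  0.002]
scene brown_green 0.9 [ 0.479 -0.017  0.009]
scene brown_green 0.53 [ 0.409  0.4   -0.001]
scene brown_red 0.58 [ 0.474 -0.101  0.01 ]
scene clear_blue 0.86 [0.438 0.328 0.004]
scene clear_yellow 0.8 [0.546 0.213 0.001]
26.9
```

View pics/end.png

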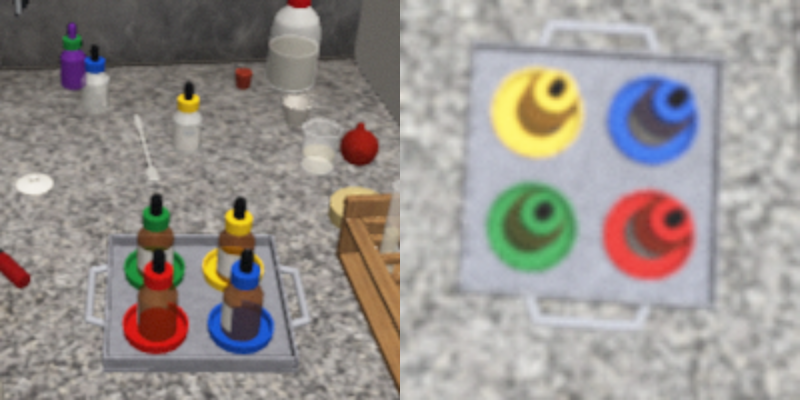

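```bash
python3 -c "
from rig import manip
print(manip.sign_off())"
```

```text
the job is handed in; nothing more can be done
None
```

All four brown bottles now stand upright in the cup matching their cap, and I handed the job in at about 27 s of the 83 s allowed.

- **Brown bottles:** the last check, from both the top and scene cameras, put each one within about 4 mm of its cup's centre. The estimated foot heights ran from 2 to 11 mm against the expected 7 mm. That scatter is about what the sensing allows. At each set-down the wrist felt 4–9 N of upward contact before I released.
- **Colourless bottles:** both were measured within about 5 mm of where they began, which is inside the measurement noise.
- **Look-alike:** I left the purple bottle with the green cap untouched. The network kept reporting it as `brown_green`, so I told them apart by body colour in an enlarged crop.
- **Odd reading:** the gripper showed about 35 mm while holding the 37 mm bottles. I don't know why, but no bottle slipped or tilted in the checks.

The hand-in gives no verdict, so these checks are all I have to go on.

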